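# Press a connector cover home in the bench press and hold it down

## Robot

A 7-joint arm with a two-finger parallel gripper is mounted at the origin on the work surface. World frame = base frame: x ahead of the robot, y to its left, z up, the work surface at z = 0. Lengths are in mm, angles in rad, forces in N, time in s.
With the tool pointing down it reaches from about 400 to 875 mm from the base axis. Payload 4.4 kg.
Tool frame: the origin (TCP) lies at the very end of the fingers, on their centre line; the grasp point (between the pads) lies 19 mm behind it; z points along the fingers, y is the direction in which the jaws open and shut (so a half turn about z gives the same grasp; the last joint's range is limited). The gripper opens to 85 mm and grips with 20 to 120 N. Pads are 22 mm wide; open, the fingers measure 114 mm over their backs; the gripper's body (76 mm by 85 mm) begins 54 mm behind the grasp point. The pads swing forward as they close: fully open they stand 13 mm farther back than shut.
Start: joints at [1.176, 0.628, 0.038, 1.517, -0.027, 0.996, -0.02], TCP at [209.918, -615.185, 231.313] pointing down, gripper open.
Joint ranges: [-3.06, 3.06], [-0.37, 2.12], [-1.25, 1.32], [0.18, 2.47], [-1.1, 4.24], [0.23, 1.98], [-2.94, 2.94]. Speed limits (rad/s): [2.57, 2.57, 3.14, 3.14, 3.14, 3.14, 3.14].

## Interface

Orientations are given as [roll, pitch, yaw] about the fixed x, y, z axes, in that order (R = Rz(yaw) Ry(pitch) Rx(roll)).
In Python, from cell import ctrl gives the robot as it stands.
- The arm moves only by the shell command python3 -m crank 'ROWS' [OPENING]. ROWS is JSON, a list that holds one entry, the list of rows, each a list of 6 numbers: the shift along the tool's x, y, z in units of 30 mm (1.0 is 30 mm), then the turn, a rotation vector about the tool's x, y, z in units of 6 degrees (1.0 is 6 degrees). In form: [[[tx, ty, tz, rx, ry, rz], ...]]. A call has 1 to 12 rows; each row shifts and turns the pose as measured when the row begins, along the tool's axes as they then stand; what a row does not reach is not made up. A row lasts 1/12 s, in which the tool goes at most 41.7 mm and 7.16 degrees, less where a joint would pass 70% of its speed; a pose out of reach is approached as far as the arm can. A call is refused whole if a number of a shift passes 1 or a number of a turn 1, either way. A call with a gripper value outside its range is refused whole. OPENING is the gripper command: -1 is fully open, 1 is shut, values between are in proportion, set as the call begins (- or left out, the last holds). The fingers move at their own pace and stop on an object; the grip force is fixed at half the most. Time passes only in rows, so rows that do not move let the fingers close. It gives the time, the measured TCP pose, the force and the opening at its end, in the units of the state.
- ctrl.read_state(): the state, without advancing time (a new reading comes with each control period).
- ctrl.get_image(name): name is "scene" or "top" or "wrist"; returns a dict with "color" (400x640x3 uint8, red, green, blue), "depth" (400x640 float32, mm along the optical axis (not along the pixel's ray), 0 where there is no reading), "camera_matrix" (3x3 intrinsics, pixels), "R" (3x3) and "t" (3): a world point X has camera coordinates R X + t. Camera axes: x right, y down, z forward; pixel columns grow to the right and rows downward; lengths in mm; the calibration is good to about 2 mm. A picture is of the moment at which its call begins.
- ctrl.finish_job(): hands the job in, once; it reports no verdict.
Trained networks look in a picture, given as the dict that the camera call returned (one of the last four; its "shot" number tells which), for a name from the list of things; names that differ only in an ending like _2 or _b are one class to them, and where a whole thing is asked for, a point or a joint stands for the part that bears it (a point fixed in the world has none). Each returns a list of dicts, best first, with "conf" (0 to 1); they miss things now and then, are a little off and sometimes report something else, mostly with a low value. They report only what shows in the picture. A call takes as long as a camera call.
- ctrl.search_frame(query, picture): "extent" ([centre column, centre row, width, height] in pixels, round what is visible of it).
The state is a dict: "clock": time; "qpos": joint angles; "qd": joint speeds; "tau": joint torques, N m; "eef_pos": TCP position; "tool_rot": TCP orientation; "force": force on the tool from outside, world axes, zero at the start; "torque": the same for the moment, N m; "width": finger opening in mm.
Only numpy, scipy, OpenCV 4.12 (cv2) and the standard library are available. Lean on these libraries where they do the work, as an engineer would, in place of code of your own. Each camera call takes 0.05 s, during which the arm holds its last target. There are 200 camera calls.

## Task

Press the cover home on the connector that sits in the bench press. With the safety catch still on, push the loaded slide by its knob all the way in under the ram; then flip the safety catch right back and pull the lever all the way down by its handle bar, so that the cover is pressed flush, and finish while still holding the lever down against its return spring. Leave the other things on the table where they are.

Things in the scene. Friction and masses are not known exactly. Their poses are not given: they have to be found in the camera images.
- press: Grey bench arbor press bolted to the table. Origin on the table below the ram. +x runs from its front to its rear column, +y to the left (looking along +x from its front), z up. In its frame, mm: base x -130 to 100, y +-65, 22 high; head x -40 to 45, y +-35, z 100 to 200; column x 40 to 95, y +-30, to z 200; square ram standing up to z 241, coming down 17 mm per rad of lever.
- slide (a joint): Loading slide: aluminium plate 60 mm wide, top 34 mm above the table, in guides on the base, carrying the connector. m along the press's +x: 0 = drawn out to the front, 0.060 = fully home against its stop, connector under the ram. Starts at 0 to 0.012. About 2.5 N of friction; stays where it is left.
- slide_knob (a point): The slide's upright round black knob, 26 mm in diameter and 30 mm high (z 44 to 74 mm above the table); this point is on its axis, 61 mm above the table, at x = -0.210 + slide, y = 0 in the press's frame.
- cover (a joint): White cover, 23 x 53 mm, in the grey connector housing (30 x 60 x 24 mm) on the slide. m downwards: 0 = standing 8.5 mm proud of the housing, 0.008 = fully pressed in. Stiff (35 N of friction), stays where it is pressed; the ram first touches it at about 0.85 rad of the lever.
- catch (a joint): Steel safety catch on the press's left (+y) side: a hook over a pin on the lever's tail that locks the lever up. Turns about the press's y axis; rad: 0 = on (upright), 1.35 = flipped right back to its stop; its top swings towards the press's +x and down. Light to turn (0.03 N m); once well back it falls to its stop by its own weight. The lever is free from about 0.5 rad.
- catch_bar (a point): Finger bar of the catch: round steel bar, 12 mm thick, parallel to the press's y axis, from y = 60 to 115 mm in the press's frame; this point is on its axis at y = 94 mm, with free space for fingers in front, behind and outside. With the catch on it is at x = 55, z = 215 mm in the press's frame; 85 mm from the pivot.
- catch_pivot (a point): Fixed point on the catch's pivot axis at the same y as catch_bar: x = 50, y = 94, z = 130 mm in the press's frame.
- lever (a joint): Spring-return lever: a yoke of two flat arms beside the head, inner faces 96 mm apart, joined at the top by the handle bar; turns about the press's y axis. rad: 0 = raised (75 degrees above level), growing as the handle comes forward and down; cover fully pressed at about 1.32, hard stop 1.45. Springs back to 0 if let go. Takes 3 N at the handle at first, about 10 N pressing, 5 N to hold down.
- lever_pivot (a point): Fixed point in the middle of the lever's pivot axis: x = 0, y = 0, z = 165 mm in the press's frame.
- handle_bar: The handle bar of the lever: a round black grip sleeve that turns freely on its axis, 22 mm in diameter, 96 mm free between the arms, parallel to the press's y axis; origin at its centre, 160 mm from lever_pivot. Raised it is at x = -41, z = 320 mm in the press's frame, pulled down (1.32 rad) at x = -160, z = 163 mm.
- power_supply: Bystander: a steel computer power supply box, 150 x 140 x 86 mm, loose on the table; origin under its centre.
- parts_bin: Bystander: a black plastic stock bin, 160 x 110 x 75 mm, with connector housings in it; origin under its centre.
- finished_connector: Bystander: a finished connector, 60 x 30 x 25 mm, lying on the table; origin under its centre.
- screwdriver: Bystander: a screwdriver with a black handle lying on the table; origin under its middle.

How it is judged (in metres and radians):
On the way, in this order (a step that is already met when the one before it is completed fails the run):
1. the slide is fully home with the catch still on and the lever up (value of joint slide above 0.056 m and value of joint catch below 0.3 rad and value of joint lever below 0.15 rad), for 0.2 s.
2. the catch is flipped right back, the lever still up (value of joint catch above 0.95 rad and value of joint lever below 0.2 rad), for 0.2 s.
3. the lever is pulled down by its handle bar and the cover pressed in (value of joint lever above 1.27 rad and value of joint cover above 0.0065 m and contact force between the fingers and handle_bar above 2 N), for 0.3 s.
At the end, for the whole second after the job is handed in: The fingers hold the handle bar (more than 2 N on it) with the lever down past 1.27 rad, the cover pressed in by more than 6.5 of its 8 mm, the slide within 4 mm of home and the catch flipped back beyond 0.95 rad (all of step 3 and value of joint slide above 0.056 m and value of joint catch above 0.95 rad); the arm keeps its last pose, push and grip.
It fails at once if a bystander is moved by more than 3 cm (distance of any of power_supply, parts_bin, finished_connector, screwdriver from where it was at the start of the episode above 0.03 m).
It also fails if it takes over 58 s, if anything falls off the work surface, if the arm or the gripper's body presses on something with over 40 N, if the wrist force passes 120 N, or if a joint passes its speed limit or range.

## Working session

There is one attempt and no reset: what is moved stays moved. The work goes in short steps, Python scripts to look and compute and a shell command to move; the robot and the scene stay as the last step left them, time stands still between calls to the robot, and variables do not carry over. Pictures are saved under pics/ and viewed, about 8 in all and at most 12, crops included, and the job is handed in when it is done.

```bash
ls; mkdir -p pics; cat > h.py <<'E'
import numpy as np, cv2
from cell import ctrl
from scipy.spatial.transform import Rotation as Ro
def world(p,mask=None):
    d=p["depth"];K=np.array(p["camera_matrix"]);R=np.array(p["R"]);t=np.array(p["t"])
    v,u=np.indices(d.shape);z=d
    c=np.stack([(u-K[0,2])*z/K[0,0],(v-K[1,2])*z/K[1,1],z],-1)
    w=(c-t)@R; w[d<=0]=np.nan
    return w
def proj(p,X):
    c=np.array(p["R"])@np.array(X)+np.array(p["t"]);q=np.array(p["camera_matrix"])@c
    return q[:2]/q[2]
def save(p,n): cv2.imwrite("pics/"+n,cv2.cvtColor(p["color"],cv2.COLOR_RGB2BGR))
E
python3 - <<'E'
from h import *
print(ctrl.read_state())
for n in("scene","top"):
    p=ctrl.get_image(n);save(p,n+"0.png")
    w=world(p)
    for q in("press","slide_knob","catch_bar","handle_bar","cover"):
        for r in ctrl.search_frame(q,p)[:2]:
            c,rr,a,b=r["extent"];print(n,q,round(r["conf"],2),np.round(r["extent"]),np.round(w[int(rr),int(c)]))
E
```

```text
pics
{'clock': 0.0, 'qpos': array([ 1.17622495,  0.62936539,  0.03840588,  1.51839537, -0.02698032,
        0.99629399, -0.02004631]), 'qd': array([ 6.79969967e-04, -1.19696004e-03, -2.41610350e-05,  1.28806007e-03,
        5.92744590e-04,  3.54448511e-04,  1.98359173e-04]), 'tau': array([ 1.44542469e-04, -5.63414204e+01,  1.22631546e+00, -1.93444848e+01,
        1.09642575e-02,  1.05832180e-02,  2.81788527e-05]), 'eef_pos': array([ 209.70629639, -614.56465149,  230.36720162]), 'tool_rot': array([-3.13964772e+00,  2.26792282e-05,  3.28764362e-01]), 'force': array([ 0.25559038,  1.29098664, -0.5359777 ]), 'torque': array([-0.02732983,  0.00191369, -0.00107526]), 'width': 85.58374332493692}
scene press 0.96 [320. 211. 106. 104.] [418.  19.  -6.]
scene press 0.45 [342. 228.  62.  25.] [490. 101.  29.]
scene slide_knob 0.66 [342. 229.  62.  25.] [493. 101.  28.]
scene catch_bar 0.67 [288. 239.  12.  23.] [661. -28. 222.]
scene handle_bar 0.82 [313. 176.  14.  30.] [528.  19. 328.]
scene cover 0.57 [319. 228.  11.  16.] [526.  34.  64.]
top press 0.86 [319. 188. 100.  81.] [524.  35. 330.]
top press 0.6 [331. 188.  36.  45.] [545.   6. 199.]
top slide_knob 0.93 [298. 209.  55.  38.] [495. 108.  36.]
top catch_bar 0.51 [345. 158.  18.  18.] [629. -35. 217.]
top handle_bar 0.66 [323. 189.  19.  35.] [521.  25. 331.]
top cover 0.68 [320. 201.  11.  19.] [519.  36.  65.]
```

```bash
python3 - <<'E'
import cv2,numpy as np
a=cv2.imread("pics/scene0.png");b=cv2.imread("pics/top0.png")
a=cv2.resize(a[110:310,180:460],(560,400),interpolation=3)[:, :]
b2=cv2.resize(b[110:260,240:430],(760,600),interpolation=3)
cv2.imwrite("pics/s1.png",cv2.resize(cv2.imread("pics/scene0.png")[110:310,190:450],(780,600),interpolation=3));cv2.imwrite("pics/t1.png",b2)
E
```

```text
(no output)
```

View pics/scene0.png

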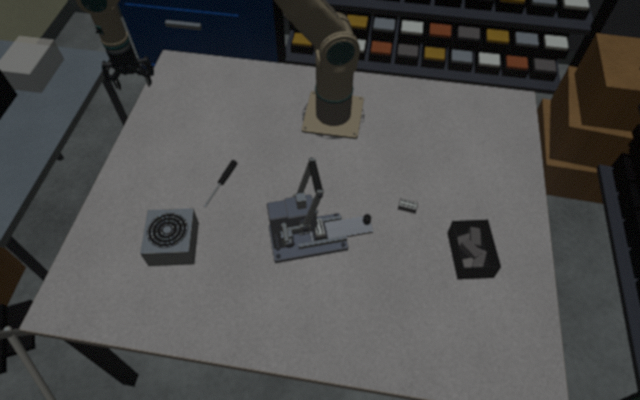

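View pics/t1.png

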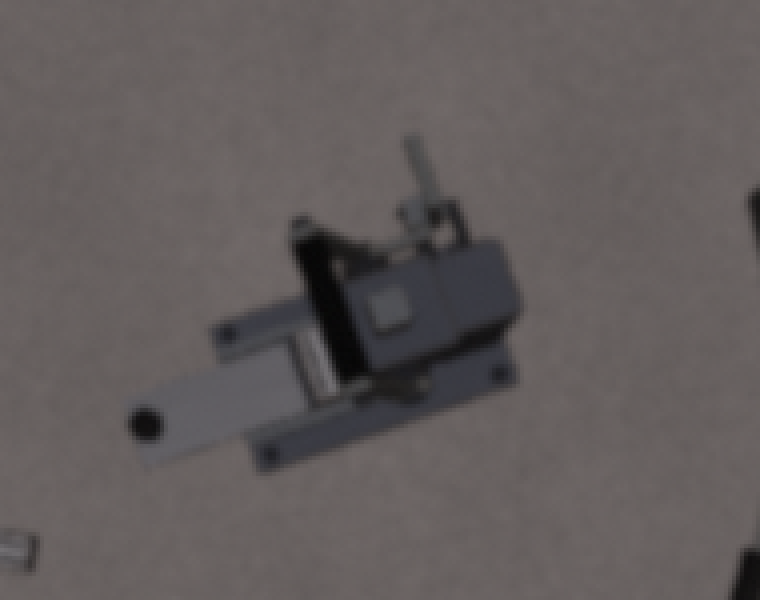

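```bash
python3 - <<'E'
from h import *
p=ctrl.get_image("top")
print(np.array(p["camera_matrix"]).round(1).tolist(),np.array(p["t"]).round())
w=world(p)[110:260,240:430].reshape(-1,3)
def sel(z0,z1): 
    m=(w[:,2]>z0)&(w[:,2]<z1);return w[m]
for z0,z1 in((192,207),(234,247),(64,80),(28,40),(15,26),(300,350),(208,228)):
    s=sel(z0,z1)
    if len(s)<3: print(z0,len(s));continue
    print(z0,len(s),s.mean(0).round(1),np.median(s,0).round(1),[np.round(x,1) for x in cv2.minAreaRect(s[:,:2].astype(np.float32))])
print(sel(64,80).round()[:30].tolist())
K=np.array(p["camera_matrix"]);R=np.array(p["R"]);t=np.array(p["t"])
def ray(u,v,z):
    u=240+u/4;v=110+v/4
    d=R.T@np.linalg.inv(K)@np.array([u-.0,v-.0,1]);c=-R.T@t
    return (c+d*(z-c[2])/d[2]).round(1)
for n,u,v,z in(("knob",146,424,74),("ram",389,309,241),("bolt",230,332,25),("bolt",272,453,25),("bolt",501,372,25),("bar_l",302,228,328),("bar_r",352,375,328),("headFR",371,377,200),("colRR",520,305,200),("colRL",505,240,200)): print(n,ray(u,v,z))
E
```

```text
[[380.2, 0.0, 317.3], [0.0, 380.2, 195.0], [0.0, 0.0, 1.0]] [  34.  543. 1211.]
192 838 [550.4 -47.1 200.1] [553.  -47.9 200.3] [array([556.7, -40. ]), array([104.1, 128.1]), np.float64(36.8)]
234 98 [538.8 -10.8 241.3] [538.3 -12.6 241.7] [array([535.6,  -9.3]), array([109.7,  35. ]), np.float64(19.4)]
64 141 [500.8  81.6  70.2] [506.2  42.2  69.3] [array([517.3,  45.7]), array([ 52.3, 299.2]), np.float64(18.3)]
28 891 [488.8 108.7  34.6] [489.4 108.6  34.6] [array([512.9, -14. ]), array([612.7, 331.2]), np.float64(89.2)]
15 753 [488.3 -10.9  22.2] [491.   -3.9  22.5] [array([510.7, -15.7]), array([617.2, 330.5]), np.float64(89.4)]
300 414 [522.5  25.3 328.1] [521.6  25.2 329. ] [array([524.8,  24.6]), array([125.2,  25.1]), np.float64(21.2)]
208 112 [613.3 -27.1 219.1] [628.2 -31.5 219.6] [array([574.5,  -9. ]), array([ 65.4, 186.6]), np.float64(81.1)]
[[545.0, 46.0, 66.0], [545.0, 43.0, 65.0], [544.0, 39.0, 73.0], [545.0, 36.0, 68.0], [541.0, 52.0, 70.0], [542.0, 49.0, 65.0], [541.0, 46.0, 72.0], [542.0, 40.0, 64.0], [542.0, 36.0, 65.0], [538.0, 52.0, 66.0], [538.0, 49.0, 69.0], [538.0, 46.0, 69.0], [538.0, 43.0, 69.0], [538.0, 39.0, 71.0], [538.0, 36.0, 68.0], [540.0, -100.0, 76.0], [541.0, -104.0, 68.0], [534.0, 46.0, 75.0], [535.0, 39.0, 68.0], [535.0, 36.0, 66.0], [535.0, 33.0, 71.0], [537.0, -94.0, 74.0], [532.0, 49.0, 67.0], [532.0, 46.0, 67.0], [531.0, 42.0, 69.0], [531.0, 36.0, 72.0], [532.0, 33.0, 66.0], [534.0, -85.0, 67.0], [528.0, 49.0, 68.0], [529.0, 46.0, 66.0]]
knob [467.6 172.2  74. ]
ram [537.8 -13.4 241. ]
bolt [549.  111.7  25. ]
bolt [449.6  74.2  25. ]
bolt [ 520.4 -112.7   25. ]
bar_l [575.1  45.  328. ]
bar_r [482.3  11.6 328. ]
headFR [495.1  -2.6 200. ]
colRR [ 548.8 -107.7  200. ]
colRL [595.7 -96.7 200. ]
```

```bash
python3 -m crank '[[[0.9,-0.65,-0.6,0,0,-0.3],[0.9,-0.65,-0.6,0,0,0],[0.9,-0.65,-0.6,0,0,0],[0.9,-0.65,-0.6,0,0,0],[0.9,-0.65,-0.6,0,0,0],[0.9,-0.65,-0.6,0,0,0],[0.9,-0.65,-0.5,0,0,0],[0.9,-0.65,-0.5,0,0,0],[0.9,-0.65,-0.5,0,0,0],[0.9,-0.65,0,0,0,0],[0.9,-0.65,0,0,0,0],[0.9,-0.65,0,0,0,0]]]' -0.2
cat >> h.py <<'E'
O=np.array([538,-13,0.]);A=np.radians(-69.4)
P=np.array([[np.cos(A),np.sin(A),0],[-np.sin(A),np.cos(A),0],[0,0,1]])
def pf(X): return (np.asarray(X)-O)@P.T
def wf(X): return np.asarray(X)@P+O
def st():
    s=ctrl.read_state();print("t",round(s["clock"],2),"press",pf(s["eef_pos"]).round(1),"rot",np.degrees(s["tool_rot"]).round(1),"F",(P@s["force"]).round(1),"w",round(s["width"],1),"q",s["qpos"].round(2))
    return s
E
python3 -c "from h import *;st()"
```

```text
clock: 1.65
eef_pos: [435.7, -276.3, 390.5]
tool_rot: [3.137, 0.001, 0.344]
force: [0.9, -1.0, -0.7]
width: 51.2
t 1.65 press [ 210.5 -188.4  390.5] rot [179.7   0.   19.7] F [ 1.3  0.5 -0.7] w 51.2 q [ 0.55  0.28 -0.06  1.64  0.02  1.21 -0.74]
```

```bash
python3 -m crank '[[[0.5,-1,0,0,0,-0.15],[0.5,-1,0,0,0,0],[0.5,-1,0,0,0,0],[0.5,-1,0,0,0,0],[0.5,-1,0,0,0,0],[0.5,-1,0,0,0,0],[0.5,-1,0,0,0,0],[0.5,-1,0,0,0,0],[0.5,-1,0,0,0,0],[0.5,-1,0,0,0,0],[0.5,-1,0,0,0,0],[0.5,-1,0,0,0,0]]]'
python3 -c "from h import *;st()"
```

```text
clock: 2.65
eef_pos: [479.8, 143.5, 391.8]
tool_rot: [3.131, -0.009, 0.36]
force: [1.1, -0.1, -0.3]
width: 51.2
t 2.65 press [-166.9    0.6  391.8] rot [179.4  -0.5  20.6] F [ 0.4  1.  -0.3] w 51.2 q [-0.12  0.26 -0.31  1.68  0.1   1.21 -1.66]
```

```bash
python3 -m crank '[[[0,-0.5,1,0,0,0],[0,-0.5,1,0,0,0],[0,0,1,0,0,0],[0,0,1,0,0,0],[0,0,1,0,0,0],[0,0,1,0,0,0],[0,0,1,0,0,0],[0,0,0.6,0,0,0],[0,0,0,0,0,0]]]' -1
python3 - <<'E'
from h import *
st();p=ctrl.get_image("wrist");save(p,"w1.png")
for q in("slide_knob","handle_bar","cover"):
  for r in ctrl.search_frame(q,p)[:2]: print(q,r)
w=world(p);m=(w[...,2]>66)&(w[...,2]<80)
s=w[m];q=pf(s);k=(q[:,0]<-150)&(abs(q[:,1])<40);print(k.sum(),q[k].mean(0),q[k].min(0),q[k].max(0))
print("proj ram,knob",proj(p,wf([-198,0,74])))
E
```

```text
clock: 3.4
eef_pos: [475.2, 187.8, 159.2]
tool_rot: [3.137, -0.026, 0.378]
force: [-0.0, 0.4, 0.8]
width: 85.1
t 3.4 press [-210.1   11.9  159.2] rot [179.8  -1.5  21.6] F [-0.4  0.1  0.8] w 85.1 q [-0.25  0.53 -0.26  1.99  0.24  0.62 -1.87]
slide_knob {'extent': [418.5, 212.1, 212.4, 73.7], 'conf': 0.68}
cover {'extent': [498.7, 218.8, 40.4, 62.7], 'conf': 0.76}
cover {'extent': [632.0, 393.1, 16.1, 9.5], 'conf': 0.44}
683 [-198.9474466     1.72231135   73.03842902] [-210.71004082  -12.00765284   66.13329208] [-186.33029599   12.91420842   75.76280973]
proj ram,knob [331.91044229 221.60116426]
```

View pics/w1.png

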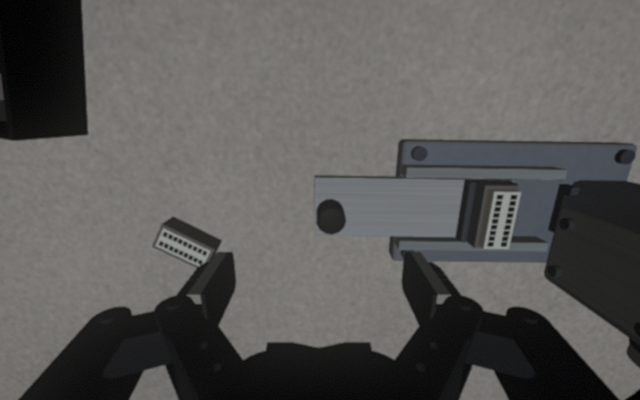

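```bash
python3 -m crank '[[[-0.33,0.37,0.2,0,-0.25,0.17],[0,0,0.8,0,0,0],[0,0,0.8,0,0,0],[0,0,0.8,0,0,0],[0,0,0.6,0,0,0],[0,0,0.4,0,0,0],[0,0,0,0,0,0]]]' 0
python3 -c "from h import *;st()"
```

```text
clock: 4.18
eef_pos: [483.7, 171.1, 61.1]
tool_rot: [3.135, -0.025, 0.348]
force: [-0.9, 2.1, 0.1]
width: 42.8
t 4.18 press [-191.4   13.9   61.1] rot [179.6  -1.4  19.9] F [-2.3 -0.1  0.1] w 42.8 q [-0.29  0.7  -0.17  2.05  0.32  0.39 -1.93]
```

```bash
python3 -m crank '[[[-0.4,0,0.2,0,-0.25,-0.1],[0,0,0.3,0,0,0],[0,0,0,0,0,0]]]' 0
python3 -c "from h import *;st()"
```

```text
clock: 4.43
eef_pos: [473.6, 166.1, 47.2]
tool_rot: [3.135, 0.0, 0.357]
force: [0.1, 1.4, -1.7]
width: 42.5
t 4.43 press [-190.3    2.7   47.2] rot [179.6   0.   20.4] F [-1.3  0.6 -1.7] w 42.5 q [-0.29  0.73 -0.17  2.07  0.32  0.38 -1.93]
```

```bash
python3 -m crank '[[[0,0.5,0,0,0,0],[0,0.5,0,0,0,0],[0,0.4,0,0,0,0],[0,0.15,0,0,0,0]]]' 0
python3 -c "from h import *;st()"
```

```text
clock: 4.77
eef_pos: [488.5, 127.3, 48.6]
tool_rot: [3.141, -0.001, 0.364]
force: [-1.8, 1.9, -2.7]
width: 42.7
t 4.77 press [-148.8    3.    48.6] rot [ 1.80e+02 -1.00e-01  2.09e+01] F [-2.4 -1.  -2.7] w 42.7 q [-0.18  0.73 -0.19  2.06  0.34  0.39 -1.85]
```

```bash
python3 -m crank '[[[0,0.2,0,0,0,0],[0,0.15,0,0,0,0],[0,0.15,0,0,0,0],[0,0.1,0,0,0,0]]]' 0
python3 -c "from h import *;st()"
```

```text
clock: 5.1
eef_pos: [491.7, 119.4, 49.0]
tool_rot: [-3.13, -0.003, 0.371]
force: [-1.9, 5.4, -4.7]
width: 42.8
t 5.1 press [-140.3    3.3   49. ] rot [-179.3   -0.2   21.3] F [-5.7  0.1 -4.7] w 42.8 q [-0.14  0.73 -0.21  2.05  0.34  0.39 -1.82]
```

```bash
python3 -m crank '[[[0,0.3,0,0,0,0],[0,0.3,0,0,0,0],[0,0.3,0,0,0,0]]]' 0
python3 - <<'E'
from h import *
st()
p=ctrl.get_image("wrist");w=world(p);m=(w[...,2]>66)&(w[...,2]<80)
q=pf(w[m]);k=(q[:,0]<-120)&(q[:,0]>-190)&(abs(q[:,1])<20);print(k.sum(),q[k].mean(0),q[k].min(0),q[k].max(0))
E
```

```text
clock: 5.35
eef_pos: [492.1, 119.9, 48.4]
tool_rot: [-3.099, -0.006, 0.394]
force: [-8.6, 18.7, -2.7]
width: 42.9
t 5.35 press [-140.5    3.8   48.4] rot [-177.6   -0.3   22.6] F [-20.6  -1.5  -2.7] w 42.9 q [-0.09  0.73 -0.25  2.05  0.34  0.39 -1.78]
2739 [-151.70035718    4.12284179   72.89104892] [-174.91650835  -12.56645374   66.02643426] [-135.70284845   14.57347141   79.97858759]
```

```bash
python3 -m crank '[[[0,-0.3,0,-0.4,0,0.3],[0,0,-0.7,0,0,0],[0,0,-1,0,0,0],[0,-0.1,-1,0,0,0],[0.3,-0.1,-1,0,0,0],[0.3,0,-1,0,0,0],[0.3,0,-1,0,0,0],[0.3,0,-1,0,0,0],[0.3,0,-1,0,0,0],[0.3,0,-1,0,0,0],[0.3,0,-1,0,0,0],[0.3,0,-1,0,0,0]]]' -
python3 -c "from h import *;st()"
```

```text
clock: 6.4
eef_pos: [547.1, 164.0, 383.7]
tool_rot: [-3.141, 0.006, 0.375]
force: [0.8, 0.5, -0.2]
width: 42.7
t 6.4 press [-162.5   70.8  383.7] rot [-180.     0.4   21.5] F [-0.2  0.9 -0.2] w 42.7 q [-0.1   0.4  -0.36  1.5   0.15  1.27 -1.68]
```

```bash
python3 -m crank '[[[0.2,0.9,0,0,0,0.1],[0.2,0.9,0,0,0,0],[0.2,0.9,0,0,0,0],[0.2,0.9,0,0,0,0],[0.2,0.9,0,0,0,0],[0.2,0.9,0,0,0,0],[0.2,0.5,0,0,0,0],[0,0,0,0,0,0]]]' 1
python3 - <<'E'
from h import *
st()
p=ctrl.get_image("wrist");save(p,"w2.png")
for r in ctrl.search_frame("catch_bar",p)[:2]: print(r)
for X in([55,60,215],[55,115,215],[0,0,241],[-41,0,331],[50,94,130]): print(X,proj(p,wf(X)).round())
w=world(p);q=pf(w.reshape(-1,3));k=(q[:,2]>205)&(q[:,2]<232)&(q[:,1]>58)&(q[:,1]<130)&(abs(q[:,0]-55)<40)
print(k.sum(),q[k].mean(0),q[k].min(0),q[k].max(0))
k=(q[:,2]>235)&(q[:,2]<247)&(abs(q[:,0])<30)&(abs(q[:,1])<30);print("ram",k.sum(),q[k].mean(0),q[k].min(0),q[k].max(0))
E
```

```text
clock: 7.07
eef_pos: [658.1, 7.9, 398.7]
tool_rot: [3.133, -0.016, 0.367]
force: [-0.4, -1.5, -0.6]
width: -0.1
t 7.07 press [ 22.7 119.8 398.7] rot [179.5  -0.9  21. ] F [ 1.2 -0.9 -0.6] w -0.1 q [ 0.12  0.53 -0.31  1.24  0.16  1.38 -1.39]
{'extent': [340.5, 207.1, 21.3, 49.2], 'conf': 0.88}
[55, 60, 215] [343. 228.]
[55, 115, 215] [345. 185.]
[0, 0, 241] [298. 283.]
[-41, 0, 331] [245. 340.]
[50, 94, 130] [335. 185.]
462 [ 58.77231453  89.46546972 218.95747386] [ 53.08697191  61.10986368 212.84356042] [ 65.29619903 115.70880322 222.53621492]<stdin>:8: RuntimeWarning: Mean of empty slice.
  ret = um.true_divide(
Traceback (most recent call last):
ValueError: zero-size array to reduction operation minimum which has no identity
```

View pics/w2.png

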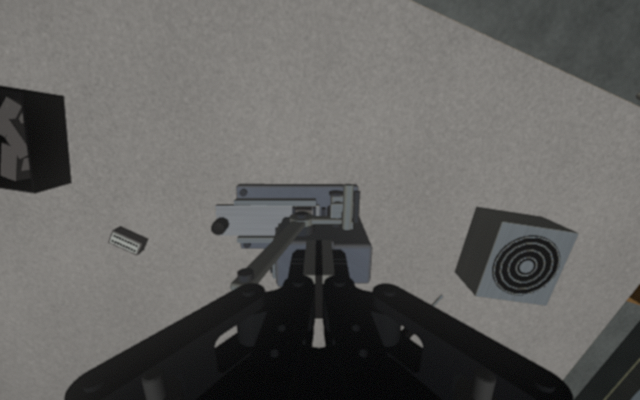

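```bash
python3 -m crank '[[[-0.4,-0.1,0.8,0,0,0],[-0.3,-0.1,0.9,0,0,0],[-0.2,0,0.9,0,0,0],[-0.1,0,0.9,0,0,0],[-0.1,0,0.7,0,0,0],[0,0,0,0,0,0]]]' 1
python3 -c "from h import *;st()"
```

```text
clock: 7.67
eef_pos: [620.2, 17.1, 272.8]
tool_rot: [3.139, -0.023, 0.384]
force: [-0.6, -0.2, -1.1]
width: -0.1
t 7.67 press [  0.8  87.6 272.8] rot [179.9  -1.3  22. ] F [-0.  -0.7 -1.1] w -0.1 q [ 0.13  0.55 -0.32  1.57  0.19  1.03 -1.43]
```

```bash
python3 -m crank '[[[0.6,0.6,0,0,0,0.2],[0,0.1,0.8,0,-0.2,0],[0,0,0.8,0,0,0],[0,0,0.6,0,0,0],[0,0,0.2,0,0,0],[0,0,0,0,0,0]]]' 1
python3 -c "from h import *;st()"
```

```text
clock: 8.17
eef_pos: [646.5, 14.8, 208.0]
tool_rot: [3.141, -0.01, 0.375]
force: [-0.5, 0.6, 0.9]
width: -0.3
t 8.17 press [ 12.1 111.3 208. ] rot [180.   -0.6  21.5] F [-0.7 -0.2  0.9] w -0.3 q [ 0.11  0.66 -0.29  1.56  0.22  0.95 -1.45]
```

Now push +x, slightly lower, in small steps.

```bash
python3 -m crank '[[[-0.25,0.2,0.5,0,0,0],[0,0.6,0.1,0,0,0],[0,0.6,0,0,0,0],[0,0.6,0,0,0,0],[0,0.6,0.1,0,0,0],[0,0,0,0,0,0]]]' 1
python3 -c "from h import *;st()"
```

```text
clock: 8.67
eef_pos: [673.1, -53.8, 198.7]
tool_rot: [3.141, -0.024, 0.386]
force: [-0.2, -0.6, -0.2]
width: 0.0
t 8.67 press [ 85.7 112.1 198.7] rot [179.9  -1.4  22.1] F [ 0.5 -0.4 -0.2] w 0.0 q [ 0.21  0.7  -0.3   1.49  0.22  0.96 -1.33]
```

```bash
python3 -m crank '[[[-0.35,0.1,0.6,0,0,0],[0,0.6,0.4,0,0,0],[0,0.6,0.3,0,0,0],[0,0.4,0.3,0,0,0],[0,0,0,0,0,0],[0,0,0,0,0,0]]]' 1
python3 - <<'E'
from h import *
st()
p=ctrl.get_image("wrist");save(p,"w3.png");print(ctrl.search_frame("catch_bar",p)[:2])
print(proj(p,wf([134,94,144])),proj(p,wf([55,94,215])))
p=ctrl.get_image("top");q=pf(world(p).reshape(-1,3));k=(q[:,2]>120)&(q[:,1]>58)&(q[:,1]<100)&(q[:,0]>20)&(q[:,0]<180);print(q[k].round()[::8].tolist())
E
```

```text
clock: 9.17
eef_pos: [690.3, -103.4, 157.0]
tool_rot: [3.138, -0.037, 0.388]
force: [-0.6, 0.3, 0.2]
width: -0.2
t 9.17 press [138.2 110.7 157. ] rot [179.8  -2.1  22.2] F [-0.5 -0.4  0.2] w -0.2 q [ 0.28  0.77 -0.29  1.47  0.24  0.9  -1.26]
[{'extent': [243.6, 272.1, 152.3, 78.1], 'conf': 0.88}]
[310.48878126 270.26336584] [ 92.64660449 361.66022179]
[[176.0, 100.0, 551.0], [167.0, 98.0, 552.0], [164.0, 97.0, 554.0], [158.0, 100.0, 546.0], [169.0, 91.0, 558.0], [157.0, 97.0, 548.0], [167.0, 88.0, 560.0], [149.0, 98.0, 548.0], [160.0, 89.0, 560.0], [173.0, 83.0, 563.0], [148.0, 91.0, 560.0], [162.0, 85.0, 561.0], [122.0, 98.0, 559.0], [135.0, 92.0, 564.0], [150.0, 87.0, 562.0], [164.0, 81.0, 564.0], [114.0, 99.0, 559.0], [126.0, 92.0, 566.0], [141.0, 87.0, 565.0], [157.0, 83.0, 560.0], [170.0, 76.0, 566.0], [112.0, 96.0, 564.0], [126.0, 90.0, 566.0], [139.0, 83.0, 569.0], [156.0, 81.0, 561.0], [169.0, 74.0, 567.0], [105.0, 95.0, 565.0], [119.0, 90.0, 566.0], [133.0, 83.0, 570.0], [148.0, 79.0, 568.0], [162.0, 74.0, 568.0], [97.0, 95.0, 567.0], [112.0, 91.0, 565.0], [125.0, 84.0, 570.
[... 2175 characters left out ...]
 97.0, 246.0], [114.0, 97.0, 213.0], [127.0, 70.0, 291.0], [93.0, 95.0, 234.0], [135.0, 99.0, 167.0], [131.0, 98.0, 152.0], [129.0, 93.0, 149.0], [130.0, 87.0, 146.0], [128.0, 81.0, 147.0], [138.0, 74.0, 149.0], [136.0, 68.0, 146.0], [131.0, 66.0, 151.0], [118.0, 69.0, 142.0], [87.0, 80.0, 130.0], [117.0, 67.0, 142.0], [84.0, 79.0, 126.0], [105.0, 68.0, 138.0], [45.0, 78.0, 172.0], [83.0, 76.0, 127.0], [104.0, 65.0, 140.0], [47.0, 74.0, 173.0], [76.0, 76.0, 122.0], [94.0, 62.0, 154.0], [47.0, 79.0, 137.0], [72.0, 73.0, 123.0], [91.0, 60.0, 151.0], [51.0, 67.0, 172.0], [79.0, 67.0, 127.0], [45.0, 73.0, 139.0], [70.0, 67.0, 125.0], [45.0, 71.0, 133.0], [69.0, 65.0, 123.0], [48.0, 58.0, 171.0]]
```

View pics/w3.png

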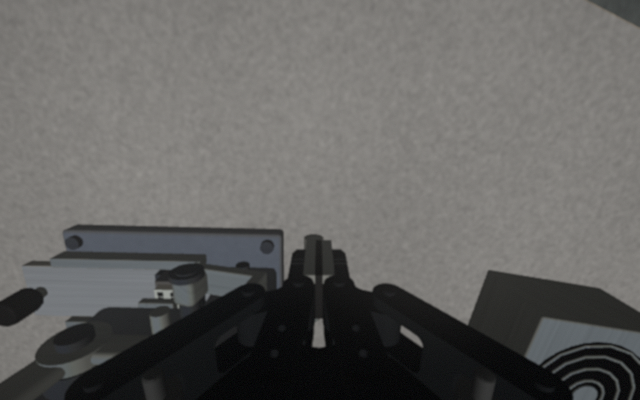

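```bash
python3 -m crank '[[[0,0,-0.9,0,-0.35,0.2],[0,0,-1,0,0,0],[0,0,-1,0,0,0],[0,0,-1,0,0,0],[0,0,-1,0,0,0],[0,0,-1,0,0,0],[0,0,-1,0,0,0],[-0.1,-0.2,-1,0,0,0],[-0.3,-0.4,-1,0,0,0],[-0.5,-0.8,-0.5,0,0,0],[-0.5,-0.8,0,0,0,0],[-0.5,-0.8,0,0,0,0]]]' -
python3 -c "from h import *;st()"
```

```text
clock: 10.32
eef_pos: [601.1, -27.0, 456.4]
tool_rot: [-3.139, -0.003, 0.38]
force: [-0.5, 0.6, -0.3]
width: 0.1
t 10.32 press [ 35.3  54.2 456.4] rot [-179.9   -0.2   21.8] F [-0.8 -0.2 -0.3] w 0.1 q [ 0.2   0.42 -0.34  1.27  0.13  1.47 -1.31]
```

```bash
python3 -m crank '[[[-0.6,-0.8,0.2,0,0,0.2],[-0.6,-0.8,0.3,0,0,0],[-0.4,-0.7,0.3,0,0,0],[0,0,0.2,0,0,0],[0,0,0,0,0,0],[0,0,0,0,0,0]]]' -0.7
python3 - <<'E'
from h import *
st()
p=ctrl.get_image("wrist");save(p,"w4.png");print(ctrl.search_frame("handle_bar",p)[:2])
for X in([-41,-48,331],[-41,48,331]):print(proj(p,wf(X)))
q=pf(world(p).reshape(-1,3));k=(q[:,2]>322)&(q[:,2]<345)&(abs(q[:,1])<80)&(q[:,0]<0)&(q[:,0]>-80);print(k.sum(),np.median(q[k],0),q[k].min(0),q[k].max(0))
E
```

```text
clock: 10.82
eef_pos: [522.0, 34.3, 432.8]
tool_rot: [-3.14, -0.014, 0.376]
force: [-0.1, 0.2, 0.8]
width: 72.1
t 10.82 press [-49.9   1.6 432.8] rot [-179.9   -0.8   21.6] F [-0.2 -0.   0.8] w 72.1 q [ 0.16  0.28 -0.37  1.54  0.1   1.32 -1.42]
[{'extent': [330.6, 200.2, 28.9, 104.5], 'conf': 0.72}]
[327.06593367 251.64812663]
[329.91945947 148.57588879]
2824 [-40.34402297   6.955446   328.81464335] [-51.41232227 -61.80742625 322.00609416] [-29.37795752  62.23787963 334.06941043]
```

View pics/w4.png

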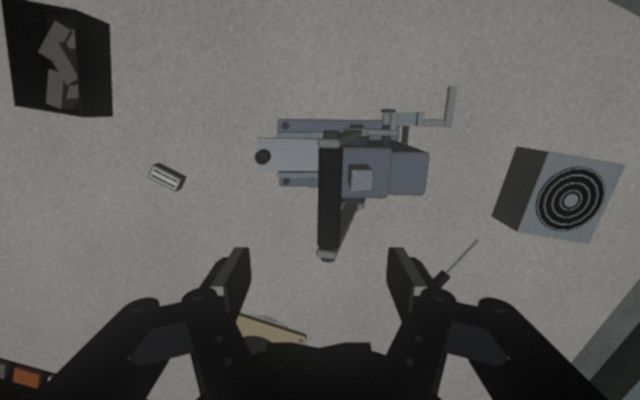

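```bash
python3 -m crank '[[[0,0.2,0.6,0,0,0.1],[0,0.1,0.7,0,0,0],[0,0,0.7,0,0,0],[0,0,0.4,0,0,0],[0,0,0,0,0,0]]]' -
python3 -c "from h import *;st()"
```

```text
clock: 11.33
eef_pos: [533.8, 21.5, 359.6]
tool_rot: [3.141, -0.021, 0.357]
force: [0.5, -0.5, 0.2]
width: 72.9
t 11.33 press [-33.8   8.2 359.6] rot [179.9  -1.2  20.4] F [0.7 0.3 0.2] w 72.9 q [ 0.17  0.34 -0.36  1.66  0.12  1.14 -1.44]
```

```bash
python3 -m crank '[[[-0.25,-0.25,0.4,0,-0.2,0],[0,0,0.6,0,0,0],[0,0,0.6,0,0,0],[0,0,0.2,0,0,0],[0,0,0.1,0,0,0],[0,0,0,0,0,0]]]' -
python3 -c "from h import *;st()"
```

```text
clock: 11.83
eef_pos: [530.9, 22.9, 303.4]
tool_rot: [3.139, -0.005, 0.35]
force: [-0.2, 0.1, -0.9]
width: 72.3
t 11.83 press [-36.1   6.  303.4] rot [179.9  -0.3  20. ] F [-0.2 -0.1 -0.9] w 72.3 q [ 0.15  0.39 -0.35  1.75  0.15  1.02 -1.48]
```

```bash
python3 -m crank '[[[-0.1,-0.15,0.05,0,0,0],[0,0,0,0,0,0],[0,0,0,0,0,0],[0,0,0,0,0,0],[0,0,0,0,0,0],[0,0,0,0,0,0],[0,0,0,0,0,0],[0,0,0,0,0,0]]]' 1
python3 -c "from h import *;st()"
```

```text
clock: 12.5
eef_pos: [528.7, 26.2, 305.3]
tool_rot: [3.137, -0.011, 0.349]
force: [0.1, -0.0, -0.6]
width: 20.3
t 12.5 press [-39.9   5.  305.3] rot [179.7  -0.7  20. ] F [ 0.   0.1 -0.6] w 20.3 q [ 0.14  0.38 -0.35  1.76  0.15  1.02 -1.48]
```

```bash
python3 -m crank '[[[0,-0.5,0.16,0,0,0],[0,-0.49,0.21,0,0,0],[0,-0.46,0.26,0,0,0],[0,-0.43,0.3,0,0,0],[0,-0.4,0.35,0,0,0],[0,-0.37,0.38,0,0,0],[0,0,0,0,0,0]]]' 1
cat >> h.py <<'E'
def lev():
    s=st();q=pf(s["eef_pos"])+[0,0,15]
    d=q-[0,0,165];print("lever est",1.309-np.arctan2(d[2],-d[0]),"r",np.hypot(d[0],d[2]))
E
python3 -c "from h import *;lev()"
```

```text
clock: 13.08
eef_pos: [501.7, 97.5, 259.1]
tool_rot: [3.126, -0.012, 0.347]
force: [1.9, -3.9, 1.1]
width: 19.9
t 13.08 press [-116.2    4.9  259.1] rot [179.1  -0.7  19.9] F [4.3 0.4 1.1] w 19.9 q [-0.01  0.41 -0.35  1.87  0.2   0.89 -1.68]
lever est 0.5551514695301984 r 159.3531138047566
```

```bash
python3 -m crank '[[[0,-0.34,0.41,0,0,0],[0,-0.3,0.44,0,0,0],[0,-0.26,0.47,0,0,0],[0,-0.21,0.49,0,0,0],[0,-0.16,0.52,0,0,0],[0,0,0,0,0,0]]]' 1
python3 -c "from h import *;lev()"
```

```text
clock: 13.58
eef_pos: [488.8, 131.5, 193.1]
tool_rot: [3.123, -0.01, 0.346]
force: [-0.6, -1.4, 3.5]
width: 19.9
t 13.58 press [-152.6    4.8  193.1] rot [178.9  -0.6  19.8] F [ 1.1 -1.   3.5] w 19.9 q [-0.11  0.49 -0.32  1.96  0.25  0.72 -1.81]
lever est 1.0336193641205886 r 158.57954068917027
```

```bash
python3 -m crank '[[[0,-0.14,0.5,0,0,0],[0,-0.1,0.5,0,0,0],[0,-0.05,0.5,0,0,0],[0,0,0.5,0,0,0],[0,0,0.4,0,0,0],[0,0,0,0,0,0]]]' 1
python3 -c "from h import *;lev()"
```

```text
clock: 14.08
eef_pos: [487.4, 135.6, 130.0]
tool_rot: [3.117, -0.009, 0.344]
force: [-8.3, 0.5, 24.9]
width: 20.0
t 14.08 press [-156.9    4.9  130. ] rot [178.6  -0.5  19.7] F [-3.4 -7.5 24.9] w 20.0 q [-0.16  0.58 -0.27  2.02  0.32  0.57 -1.88]
lever est 1.4355485044961962 r 158.12825636897296
```

```bash
python3 -m crank '[[[0,0,-0.1,0,0,0],[0,0,0,0,0,0],[0,0,0,0,0,0],[0,0,0,0,0,0],[0,0,0,0,0,0],[0,0,0,0,0,0]]]' 1
python3 - <<'E'
from h import *
lev()
p=ctrl.get_image("scene");cv2.imwrite("pics/s5.png",cv2.resize(cv2.cvtColor(p["color"],4)[130:280,220:420],(800,600),interpolation=3))
w=ctrl.get_image("top");q=pf(world(w).reshape(-1,3))
k=(q[:,0]>120)&(q[:,0]<150)&(q[:,1]>60)&(q[:,1]<115)&(q[:,2]>100)&(q[:,2]<260);print("catch",k.sum(),np.median(q[k],0))
k=(abs(q[:,0])<14)&(abs(q[:,1])<14)&(q[:,2]>195)&(q[:,2]<260);print("ram",k.sum(),np.median(q[k],0))
E
```

```text
clock: 14.58
eef_pos: [486.9, 136.7, 145.8]
tool_rot: [3.116, -0.01, 0.344]
force: [-3.3, 0.4, 6.3]
width: 20.2
t 14.58 press [-158.1    4.8  145.8] rot [178.6  -0.6  19.7] F [-1.5 -3.   6.3] w 20.2 q [-0.15  0.56 -0.28  2.01  0.3   0.61 -1.87]
lever est 1.335730114504323 r 158.16482099044347
catch 80 [131.91339954  83.95459247 149.19589942]
ram 104 [ -0.8379886   -1.15047573 217.89328554]
```

View pics/s5.png

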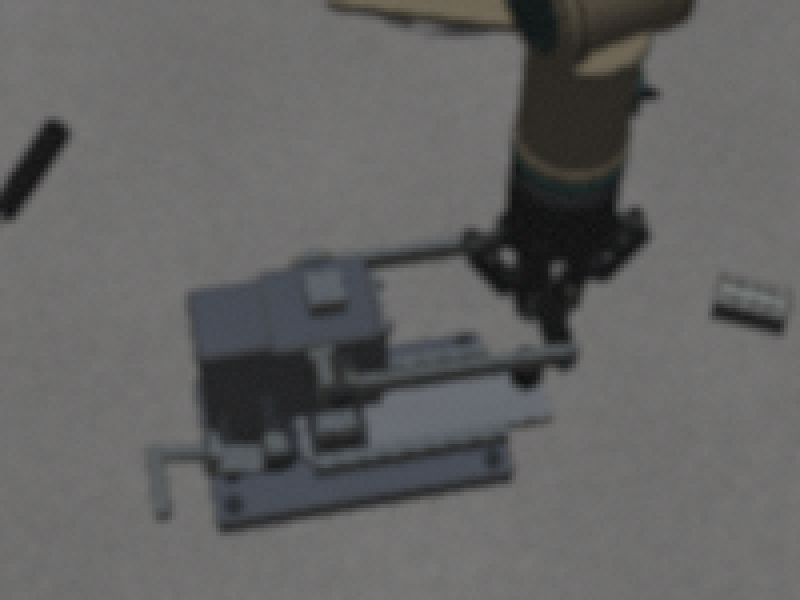

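```bash
python3 -m crank '[[[0,0,0.4,0,0,0],[0,0,0.05,0,0,0],[0,0,0.05,0,0,0],[0,0,0.05,0,0,0],[0,0,0.05,0,0,0],[0,0,0.05,0,0,0]]]' 1
python3 -c "
from h import *
lev()
w=ctrl.get_image('top');q=pf(world(w).reshape(-1,3))
k=(abs(q[:,0])<14)&(abs(q[:,1])<14)&(q[:,2]>195)&(q[:,2]<260);print('ram',np.median(q[k],0))
lev()"
```

```text
clock: 15.18
eef_pos: [487.1, 136.4, 139.2]
tool_rot: [3.115, -0.011, 0.344]
force: [-4.6, 0.6, 13.2]
width: 20.4
t 15.18 press [-157.7    4.9  139.2] rot [178.5  -0.6  19.7] F [-2.2 -4.1 13.2] w 20.4 q [-0.16  0.57 -0.27  2.01  0.31  0.59 -1.88]
lever est 1.377508912185566 r 158.1140744856193
ram [ -0.87917019  -1.2456639  217.88743781]
t 15.23 press [-157.8    4.9  139.3] rot [178.4  -0.6  19.7] F [-1.3 -5.8 13.8] w 20.0 q [-0.16  0.57 -0.27  2.01  0.31  0.59 -1.88]
lever est 1.3770357670933777 r 158.12076323211616
```

```bash
python3 -c "
from h import *
print(ctrl.finish_job());lev()"
```

```text
the job is handed in; nothing more can be done
None
the job is handed in; nothing more can be done
```

The job is handed in, with the cover pressed and the gripper still holding the lever down. No verdict came back. The arm clock read 15.2 s of the 58 s allowed.

**What I did:**
- **Slide:** I pushed it in by its knob with the catch still on, until it stopped against about 20 N.
- **Catch:** I flipped the finger bar back to its stop with closed fingers. The lever was still up afterwards.
- **Lever:** I gripped the handle bar, pulled it down through its arc to near the hard stop, eased off, then pressed down again to hold it.

**Last checks:**

| Check | Reading | Needed |
|---|---|---|
| Lever, from the tool pose | about 1.38 rad | above 1.27 |
| Lever, from the ram height (about 23 mm down) | about 1.36 rad | above 1.27 |
| Vertical force on the tool, resisting the push | about 13 N up | above 2 N on the bar |
| Catch bar, from the top camera | at its stop | beyond 0.95 rad |
| Knob, last measured right after the push | about -151 mm, home is -150 mm | within 4 mm of home |

**Not fully confirmed:**
- The two lever estimates differ by about 0.02 rad. The ram also did not move when I added the last bit of push, which fits the cover being bottomed out.
- I did not measure the cover's depth directly; it is inferred from the ram's travel.
- I did not re-measure the slide at the very end. A later picture showed it in place.
- I did not measure the bystanders afterwards. I saw nothing touch them, and the tool's path stayed clear of them.

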